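Balance the long wooden bar on the plaster dome

ROBOT

A 6-joint arm with a two-finger parallel gripper is mounted at the origin on the work surface. World frame = base frame: x ahead of the robot, y to its left, z up, the work surface at z = 0. Lengths are in m, angles in rad, forces in N, time in s.
With the tool pointing down it reaches from about 0.3 to 0.75 m from the base axis. Payload 8.5 kg.
Tool frame: the origin (TCP) lies midway between the tips of the shut fingers; the grasp point (between the pads) lies 19 mm behind it (bot.pinch_z is the distance from the TCP to the grasp point, in m); x points along the fingers, y is the direction in which the jaws open and shut, and the axes are right-handed (so a half turn about x gives the same grasp; the last joint's range is limited). The gripper opens to 88 mm and grips with 3 to 60 N. Pads are 18 mm wide; open, the fingers measure 123 mm over their backs; the gripper's body (75 mm by 187 mm) begins 45 mm behind the grasp point.
Start: joints at [-1.34, 0.381, 1.297, -0, 1.464, -0.215], TCP at [0.237, -0.496, 0.239] pointing down, gripper open.
Joint ranges: [-3.11, 3.11], [-0.89, 2.33], [0.22, 2.48], [-1.42, 4.56], [0.17, 2.85], [-2.88, 2.88]. Speed limits (rad/s): [2.39, 2.39, 3.14, 3.14, 3.14, 3.14].

INTERFACE

Orientations are given as a 3x3 rotation matrix whose columns are the frame's x, y, z axes.
In Python, from rig import bot, eyes gives the robot as it stands.
- The arm moves only by the shell command python3 -m crank 'ROWS'. ROWS is JSON, a list of rows, each a list of 5 numbers: the closure, from -1 (fully open) to 1 (shut), then the shift along the tool's x, y, z in cm, then the turn about the tool's x in rad. In form: [[jaw, x, y, z, turn], ...]. A call has 1 to 12 rows; each row shifts and turns the commanded pose from where the row before left it, along the tool's axes as they then stand; what a row does not reach is not made up. A row lasts 1/12 s, in which the tool goes at most 41.7 mm and 7.16 degrees, less where a joint would pass 70% of its speed; a pose out of reach is approached as far as the arm can. A call with a gripper value outside its range is refused whole. The fingers move at their own pace and stop on an object; the grip force is fixed at half the most. Time passes only in rows, so rows that do not move let the fingers close. It gives the time, the measured TCP pose, the force and the opening at its end, in the units of the state.
- bot.sense(): the state, without advancing time (a new reading comes with each control period).
- eyes.snapshot(name): name is "side" or "top"; returns a dict with "image" (400x640x3 uint8, red, green, blue), "mtx" (3x3 intrinsics, pixels), "rvec" (rotation vector, rad) and "tvec" (3), from world to camera coordinates, as OpenCV has them. Camera axes: x right, y down, z forward; pixel columns grow to the right and rows downward; lengths in m; the calibration is good to about 2 mm. A picture is of the moment at which its call begins. There is no depth.
- bot.hand_in(): hands the job in, once; it reports no verdict.
The state is a dict: "time": time; "joints": joint angles; "joint_vel": joint speeds; "joint_torque": joint torques, N m; "position": TCP position; "orientation": TCP orientation; "wrist_force": force on the tool from outside, world axes, zero at the start; "moment": the same for the moment, N m; "opening": finger opening in m.
Only numpy, scipy, OpenCV 4.12 (cv2) and the standard library are available. Lean on these libraries where they do the work, as an engineer would, in place of code of your own. Each camera call takes 0.05 s, during which the arm holds its last target. There are 200 camera calls.

TASK

Set up the still life for the drawing class: take the longer of the two plain wooden bars and balance it across the very top of the low plaster dome, so that it rests there level and still on its own, lying flat as it now lies. Set it down, do not drop it, and leave the shorter bar and the plaster cylinder standing where they are.

Things in the scene. Friction and masses are not known exactly. Their poses are not given: they have to be found in the camera images.
- long_bar: the longer plain light-wood bar, 160 mm long (its y axis), 34 mm wide (x), 24 mm thick (z), about 85 g, loose, lying flat on the table with its z axis up; origin at the centre of its underside; its weight is evenly spread
- dome: low, smooth white plaster dome on a square wooden base, fixed to the table; the base is 160 mm by 160 mm and 36 mm high, the dome on it 151 mm across and 30 mm high, part of a sphere of radius 110 mm. Origin at the centre of the base's underside, on the table; z up; the top of the dome lies 66 mm straight above the origin. A bar set off-centre by 10 mm leans about 6 degrees
- short_bar: the shorter plain light-wood bar, a bystander: 90 mm long (y), 34 mm wide (x), 24 mm thick (z), loose, lying flat; origin at the centre of its underside
- cylinder: upright white plaster cylinder with a flat top, a bystander: 72 mm across, 85 mm high, loose; origin at the centre of its underside, z up
Not all that is in view belongs to the job. Leave any grey look-alike of the long_bar alone.

How it is judged:
At the end, for the whole second after the job is handed in: The long bar rests on the dome, its underside's centre within 25 mm of the dome's axis and 60 to 72 mm above the table, level within 12 degrees and still (under 30 mm/s, 0.4 rad/s); the short bar and the cylinder are within 30 mm of their starts and the cylinder upright (horizontal distance between long_bar and dome below 0.025 m and z of long_bar in the frame of dome between 0.06 and 0.072 m and angle between long_bar's own z axis and vertical below 0.21 rad and contact force between long_bar and dome above 0.15 N and linear speed of long_bar below 0.03 m/s and angular speed of long_bar below 0.4 rad/s and distance of each of short_bar, cylinder from where it was at the start of the episode below 0.03 m and angle between cylinder's own z axis and vertical below 0.2 rad); the robot touches nothing.
It fails at once if the long bar falls freely, out of the grip, by more than about 20 mm (faster than 0.6 m/s) (linear speed of long_bar above 0.6 m/s and contact force between long_bar and the fingers below 0.05 N).
It fails at once if the short bar is moved by more than 30 mm (distance of short_bar from where it was at the start of the episode above 0.03 m).
It fails at once if the cylinder is moved by more than 30 mm (distance of cylinder from where it was at the start of the episode above 0.03 m).
It also fails if it takes over 38 s, if anything falls off the work surface, if the arm or the gripper's body presses on something with over 40 N, if the wrist force passes 120 N, or if a joint passes its speed limit or range.

## Working session

There is one attempt and no reset: what is moved stays moved. The work goes in short steps, Python scripts to look and compute and a shell command to move; the robot and the scene stay as the last step left them, time stands still between calls to the robot, and variables do not carry over. Pictures are saved under pics/ and viewed, about 8 in all and at most 12, crops included, and the job is handed in when it is done.

```bash
mkdir -p pics; ls; python3 - <<'E'
from rig import bot, eyes
import cv2, numpy as np
for n in ("top","side"):
    s=eyes.snapshot(n); cv2.imwrite(f"pics/{n}0.png",s["image"][:,:,::-1])
    R=cv2.Rodrigues(np.array(s["rvec"],float))[0]; print(n,s["mtx"],(-R.T@np.array(s["tvec"]).ravel()).round(3),R.round(2).tolist())
st=bot.sense(); print(st["time"],st["position"],np.round(st["orientation"],3).tolist(),st["opening"],st["wrist_force"])
E
```

```text
pics
top [[411.88763221   0.         324.72962585]
 [  0.         411.88763221 201.21614713]
 [  0.           0.           1.        ]] [ 0.396 -0.02   1.194] [[0.03, -1.0, -0.02], [-1.0, -0.02, -0.07], [0.07, 0.02, -1.0]]
side [[478.8223772    0.         320.75507051]
 [  0.         478.8223772  197.05721649]
 [  0.           0.           1.        ]] [ 0.215 -1.06   0.78 ] [[0.97, -0.23, -0.01], [-0.13, -0.54, -0.83], [0.19, 0.81, -0.56]]
0.1 [ 0.23708403 -0.49600549  0.23820267] [[-0.0, 0.431, -0.902], [0.001, -0.902, -0.431], [-1.0, -0.001, -0.0]] 0.08814642783326024 [ 0.14288958  0.37576943 -0.88353035]
```

View pics/top0.png

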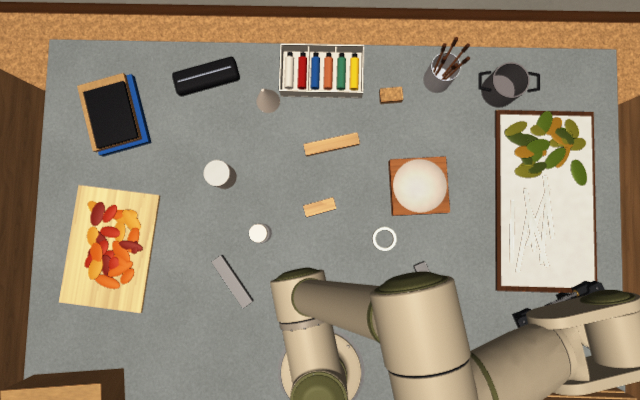

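View pics/side0.png

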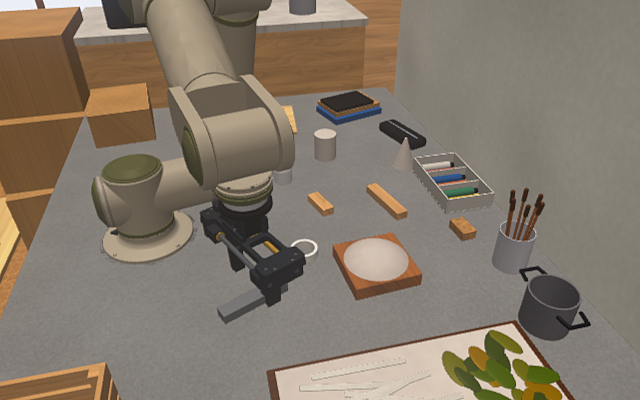

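The top view shows the long bar at about (331,144), the short bar at (319,207), the dome at (420,186) and the cylinder at (217,173). The grey look-alike is at (232,281). In the side view the long bar is at (386,200) and the dome at (377,262). I'll fit box models to the outlines in both views.

```bash
cat > h.py <<'E'
from rig import bot, eyes
import cv2, numpy as np
from scipy.optimize import least_squares
def proj(s,P): return cv2.projectPoints(np.float64(P),np.float64(s["rvec"]),np.float64(s["tvec"]),np.float64(s["mtx"]),None)[0].reshape(-1,2)
def box(p,L,W,H,z=0):   # x,y,yaw of long axis; L along
    c,n=np.cos(p[2]),np.sin(p[2]); u=np.array([c,n]);v=np.array([-n,c])
    return np.array([[*(np.array(p[:2])+a*L/2*u+b*W/2*v),h] for a in(-1,1) for b in(-1,1) for h in(z,z+H)])
def contour(s,seed,satmin=70):
    hsv=cv2.cvtColor(s["image"],cv2.COLOR_RGB2HSV); m=(hsv[:,:,1]>satmin).astype(np.uint8)
    cs=cv2.findContours(m,cv2.RETR_EXTERNAL,cv2.CHAIN_APPROX_NONE)[0]
    c=[c for c in cs if len(c)>20 and cv2.pointPolygonTest(c,seed,False)>=0][0]
    return cv2.convexHull(c), c[:,0,:]
def fit(views,p0,L,W,H,z=0):  # views: [(snap, contour pts)]
    def f(p):
        r=[]
        for s,c in views:
            h=cv2.convexHull(proj(s,box(p,L,W,H,z)).astype(np.float32))
            r+=[cv2.pointPolygonTest(h,(float(a),float(b)),True)-.5 for a,b in c]
        return np.array(r)
    q=least_squares(f,p0,loss="soft_l1",x_scale=[.01,.01,.05],diff_step=1e-4); return q.x,np.sqrt(np.mean(f(q.x)**2))
def ground(s,px,z):
    R=cv2.Rodrigues(np.float64(s["rvec"]))[0];C=-R.T@np.ravel(s["tvec"])
    d=R.T@np.linalg.inv(s["mtx"])@np.array([*px,1.]); return (C+d*(z-C[2])/d[2])[:2]
def go(target,yaw):  # print offset in tool axes (cm), turn about tool x
    st=bot.sense(); R=np.array(st["orientation"]); d=(np.array(target)-st["position"])*100
    y0=np.arctan2(R[1,1],R[0,1]); t=-((yaw-y0+np.pi/2)%np.pi-np.pi/2)
    print("t",round(st["time"],2),"pos",np.round(st["position"],4),"shift cm",np.round(R.T@d,2),"turn",round(t,3),"open",round(st["opening"],4),"F",np.round(st["wrist_force"],1))
E
python3 - <<'E'
from h import *
T,S=eyes.snapshot("top"),eyes.snapshot("side")
for nm,a,b,L,W,H,z,yaw in (("bar",(331,144),(386,200),.16,.034,.024,.024,-1.35),("short",(319,207),(320,203),.09,.034,.024,.024,-1.35),("dome",(420,186),(377,262),.16,.16,.036,.036,0.0)):
    p0=[*ground(T,a,z),yaw]
    ca,cb=contour(T,a)[1],contour(S,b)[1]
    print(nm,p0,len(ca),len(cb))
    for v in ([(T,ca)],[(S,cb)],[(T,ca),(S,cb)]): print(*[np.round(q,4) for q in fit(v,p0,L,W,H)])
print("cyl",ground(T,(217,173),.085),"domecentre",ground(T,(420,186),.05))
E
```

```text
bar [np.float64(0.6462813641802156), np.float64(-0.012128653506492212), -1.35] 128 92
[ 0.6491 -0.0123 -1.3277] 0.3261
[ 0.6485 -0.0129 -1.3365] 0.308
[ 0.6489 -0.0124 -1.331 ] 0.3361
short [np.float64(0.4639980953628864), np.float64(0.017439203895739826), -1.35] 80 63
[ 0.4654  0.0172 -1.2686] 0.2801
[ 0.465   0.0162 -1.2828] 0.251
[ 0.4653  0.0169 -1.275 ] 0.2894
dome [np.float64(0.52967808786284), np.float64(-0.26566812972796733), 0.0] 224 228
[ 0.532  -0.2644  0.    ] 1.2017
[ 0.5316 -0.2646  0.    ] 1.2009
[ 0.5318 -0.2643  0.0751] 0.4817
cyl [0.54619294 0.29592691] domecentre [ 0.52806439 -0.2626988 ]
```

```bash
python3 -c "
from h import *
go([.649,-.0124,.2],.240)"
```

```text
t 0.2 pos [ 0.2371 -0.4961  0.2384] shift cm [  3.87 -25.88 -58.02] turn -1.365 open 0.0879 F [ 0.2  0.4 -0.3]
```

```bash
python3 -m crank '[[-1,0.2,-1.3,-2.9,0],[-1,0.2,-1.3,-2.9,0],[-1,0.2,-1.3,-2.9,0],[-1,0.2,-1.3,-2.9,0],[-1,0.2,-1.3,-2.9,0],[-1,0.2,-1.3,-2.9,0],[-1,0.2,-1.3,-2.9,0],[-1,0.2,-1.3,-2.9,0],[-1,0.2,-1.3,-2.9,0],[-1,0.2,-1.3,-2.9,0]]'
python3 -m crank '[[-1,0.2,-1.3,-2.9,0],[-1,0.2,-1.3,-2.9,0],[-1,0.2,-1.3,-2.9,0],[-1,0.2,-1.3,-2.9,0],[-1,0.2,-1.3,-2.9,0],[-1,0.2,-1.3,-2.9,0],[-1,0.2,-1.3,-2.9,0],[-1,0.2,-1.3,-2.9,0],[-1,0.2,-1.3,-2.9,0],[-1,0.2,-1.3,-2.9,0]]'
python3 -m crank '[[-1,0,0,0,-0.12],[-1,0,0,0,-0.12],[-1,0,0,0,-0.12],[-1,0,0,0,-0.12],[-1,0,0,0,-0.12],[-1,0,0,0,-0.12],[-1,0,0,0,-0.12],[-1,0,0,0,-0.12],[-1,0,0,0,-0.12],[-1,0,0,0,-0.12],[-1,0,0,0,-0.12],[-1,0,0,0,0]]'
python3 -c "
from h import *
go([.649,-.0124,.06],.240)"
```

```text
time: 1.03
position: [0.4435, -0.2525, 0.2186]
orientation: [[-0.0, 0.431, -0.902], [0.0, -0.902, -0.431], [-1.0, -0.0, 0.0]]
wrist_force: [0.1, 0.0, 0.4]
opening: 0.0879
time: 1.87
position: [0.6491, -0.0101, 0.1984]
orientation: [[-0.001, 0.431, -0.902], [0.0, -0.902, -0.431], [-1.0, -0.0, 0.0]]
wrist_force: [0.1, -0.2, 0.9]
opening: 0.088
time: 2.87
position: [0.6483, -0.0115, 0.1985]
orientation: [[-0.001, 0.98, 0.198], [0.0, 0.198, -0.98], [-1.0, -0.001, -0.0]]
wrist_force: [0.3, -1.4, 0.6]
opening: 0.0879
t 2.87 pos [ 0.6483 -0.0115  0.1985] shift cm [13.85  0.06  0.1 ] turn -0.041 open 0.0879 F [ 0.3 -1.4  0.6]
```

```bash
python3 -m crank '[[-1,2,0.06,0.1,-0.04],[-1,2.4,0,0,0],[-1,2.4,0,0,0],[-1,2.4,0,0,0],[-1,2.4,0,0,0],[-1,2.4,0,0,0],[-1,1.5,0,0,0],[-1,0,0,0,0]]'
python3 -c "
from h import *
go([.649,-.0124,.004],.240)
a=[cv2.resize(eyes.snapshot(n)['image'][y:y+120,x:x+160],None,fx=2.4,fy=2.4) for n,x,y in (('side',300,130),('top',250,85))]
cv2.imwrite('pics/g.png',np.hstack(a)[:,:,::-1])"
```

```text
time: 3.53
position: [0.6474, -0.0121, 0.0402]
orientation: [[-0.006, 0.973, 0.229], [0.001, 0.229, -0.973], [-1.0, -0.006, -0.003]]
wrist_force: [-0.4, -0.1, 1.0]
opening: 0.088
t 3.53 pos [ 0.6474 -0.0121  0.0402] shift cm [3.61 0.17 0.07] turn -0.009 open 0.088 F [-0.4 -0.1  1. ]
```

View pics/g.png

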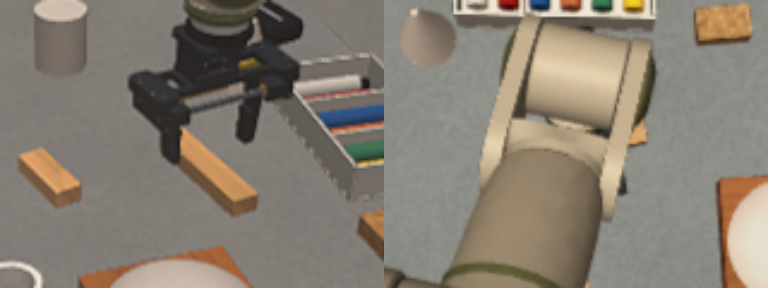

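In the side crop (left half), the fingers straddle the long bar, with their tips at about (172,155) and (245,140). The right-hand crop only shows the arm hiding the bar. Going down to grip.

```bash
python3 -m crank '[[-1,0.8,0.1,0.05,0],[-1,0.8,0,0,0],[-1,0.8,0,0,0],[-1,0.7,0,0,0],[-1,0.4,0,0,0],[-1,0,0,0,0],[-1,0,0,0,0]]'
python3 -m crank '[[1,0,0,0,0],[1,0,0,0,0],[1,0,0,0,0],[1,0,0,0,0],[1,0,0,0,0],[1,0,0,0,0],[1,0,0,0,0],[1,0,0,0,0],[1,0,0,0,0]]'
python3 -c "
from h import *
go([.649,-.0124,.15],.240)"
```

```text
time: 4.22
position: [0.6502, -0.0127, 0.0086]
orientation: [[-0.0, 0.973, 0.233], [0.0, 0.233, -0.973], [-1.0, -0.0, -0.0]]
wrist_force: [-0.5, -0.4, -0.5]
opening: 0.0879
time: 4.97
position: [0.6501, -0.0127, 0.0088]
orientation: [[-0.0, 0.973, 0.233], [-0.0, 0.233, -0.973], [-1.0, -0.0, -0.0]]
wrist_force: [-0.5, 0.6, -0.0]
opening: 0.0337
t 4.97 pos [ 0.6501 -0.0127  0.0088] shift cm [-14.12  -0.11  -0.06] turn -0.005 open 0.0337 F [-0.5  0.6 -0. ]
```

```bash
python3 -m crank '[[1,-0.5,0,0,0],[1,-1,0,0,0],[1,-1,0,0,0],[1,-1.5,0,0,0],[1,-1.5,0,0,0],[1,-2,0,0,0],[1,-2,0,0,0],[1,-2,0,0,0],[1,-1.5,0,0,0],[1,-1,0,0,0],[1,0,0,0,0],[1,0,0,0,0]]'
python3 -c "
from h import *
go([.5318,-.2645,.15],.240)
a=cv2.resize(eyes.snapshot('side')['image'][90:240,270:470],None,fx=3,fy=3)
cv2.imwrite('pics/l.png',a[:,:,::-1])"
```

```text
time: 5.97
position: [0.6502, -0.0126, 0.1491]
orientation: [[0.001, 0.973, 0.233], [-0.0, 0.233, -0.973], [-1.0, 0.001, 0.0]]
wrist_force: [0.6, 0.7, -1.0]
opening: 0.0335
t 5.97 pos [ 0.6502 -0.0126  0.1491] shift cm [ -0.1  -17.38  21.74] turn -0.005 open 0.0335 F [ 0.6  0.7 -1. ]
```

View pics/l.png

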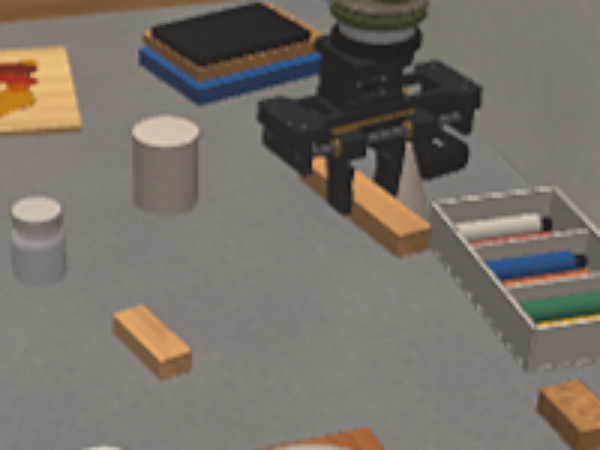

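The bar is in the grip at about its middle and looks level. Its near end is at (410,240), and the short bar and cylinder haven't moved. Next it goes over the dome.

```bash
python3 -m crank '[[1,0,-0.3,0.4,0],[1,0,-0.6,0.75,0],[1,0,-0.9,1.1,0],[1,0,-1.2,1.5,0],[1,0,-1.2,1.5,0],[1,0,-1.2,1.5,0],[1,0,-1.2,1.5,0],[1,0,-1.2,1.5,0],[1,0,-1.2,1.5,0]]'
python3 -m crank '[[1,0,-1.2,1.5,0],[1,0,-1.2,1.5,0],[1,0,-1.2,1.5,0],[1,0,-1.2,1.5,0],[1,0,-1.2,1.5,0],[1,0,-0.9,1.1,0],[1,0,-0.6,0.8,0],[1,0,-0.4,0.5,0],[1,0,-0.3,0.4,0],[1,0,-0.2,0.2,0],[1,0,0,0,0],[1,0,0,0,0]]'
python3 -c "
from h import *
go([.5318,-.2645,.0948],.240)"
```

```text
time: 6.77
position: [0.5876, -0.145, 0.1484]
orientation: [[-0.001, 0.973, 0.232], [0.0, 0.232, -0.973], [-1.0, -0.001, -0.0]]
wrist_force: [-0.1, 0.9, -1.0]
opening: 0.0337
time: 7.77
position: [0.5318, -0.2643, 0.1487]
orientation: [[-0.0, 0.972, 0.233], [0.0, 0.233, -0.972], [-1.0, 0.0, -0.0]]
wrist_force: [0.3, -0.1, -1.4]
opening: 0.0337
t 7.77 pos [ 0.5318 -0.2643  0.1487] shift cm [ 5.39 -0.    0.02] turn -0.005 open 0.0337 F [ 0.3 -0.1 -1.4]
```

```bash
python3 -m crank '[[1,0.5,0,0,0],[1,1,0,0,0],[1,1.2,0,0,0],[1,1.2,0,0,0],[1,1,0,0,0],[1,0.7,0,0,0],[1,0.5,0,0,0],[1,0.2,0,0,0],[1,0,0,0,0],[1,0,0,0,0]]'
python3 -c "
from h import *
go([.5318,-.2645,.0748],.240)
s=eyes.snapshot('side'); im=s['image'].copy()
for b in (box([.5318,-.2645,-1.331],.16,.034,.024,bot.sense()['position'][2]-.0088),box([.5318,-.2645,.075],.16,.16,.036)):
    cv2.polylines(im,[np.int32(cv2.convexHull(proj(s,b).astype(np.float32)))],True,(0,255,0),1)
a=np.hstack([cv2.resize(i[140:320,300:460],None,fx=2.5,fy=2.5) for i in (s['image'],im)])
cv2.imwrite('pics/d.png',a[:,:,::-1])"
```

```text
time: 8.6
position: [0.5318, -0.2648, 0.0861]
orientation: [[0.0, 0.973, 0.233], [-0.0, 0.233, -0.973], [-1.0, 0.0, 0.001]]
wrist_force: [-0.1, -0.2, -1.2]
opening: 0.0337
t 8.6 pos [ 0.5318 -0.2648  0.0861] shift cm [ 1.13  0.01 -0.03] turn -0.005 open 0.0337 F [-0.1 -0.2 -1.2]
```

View pics/d.png

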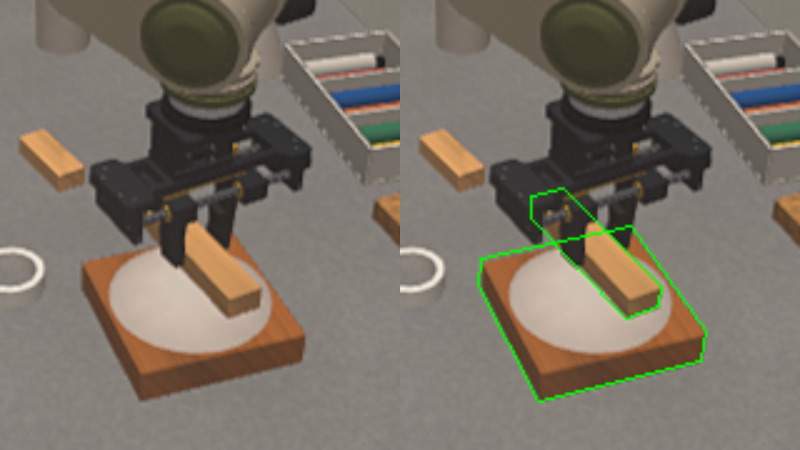

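The drawn outlines match. The bar's near end at (240,300) fits its predicted level pose, and the base outline is right too. Now lowering until it touches.

```bash
python3 -m crank '[[1,0.3,0,0,0],[1,0.3,0,0,0],[1,0.2,0,0,0],[1,0.1,0,0,0],[1,0,0,0,0],[1,0,0,0,0]]'
python3 -m crank '[[1,0.1,0,0,0],[1,0,0,0,0],[1,0,0,0,0]]'
python3 -m crank '[[1,0.1,0,0,0],[1,0,0,0,0],[1,0,0,0,0]]'
```

```text
time: 9.15
position: [0.5316, -0.2647, 0.0767]
orientation: [[-0.0, 0.973, 0.233], [0.0, 0.233, -0.973], [-1.0, -0.0, -0.0]]
wrist_force: [0.4, 0.6, -0.9]
opening: 0.0337
time: 9.4
position: [0.5317, -0.2647, 0.0757]
orientation: [[0.0, 0.973, 0.233], [0.0, 0.233, -0.973], [-1.0, 0.0, 0.0]]
wrist_force: [-0.6, -0.4, -0.9]
opening: 0.0335
time: 9.65
position: [0.5317, -0.2647, 0.0747]
orientation: [[0.0, 0.973, 0.233], [0.0, 0.233, -0.973], [-1.0, 0.0, -0.0]]
wrist_force: [0.2, -0.1, 0.0]
opening: 0.0336
```

```bash
python3 -m crank '[[1,0.1,0,0,0],[1,0,0,0,0],[1,0,0,0,0],[1,0,0,0,0]]'
```

```text
time: 9.98
position: [0.5317, -0.2647, 0.0746]
orientation: [[0.0, 0.972, 0.233], [-0.001, 0.233, -0.972], [-1.0, 0.0, 0.001]]
wrist_force: [-2.6, 0.6, 6.1]
opening: 0.0336
```

Contact is at TCP z 0.0746, as predicted. I'll ease off the press and then open slowly.

```bash
python3 -m crank '[[1,-0.08,0,0,0],[1,0,0,0,0],[1,0,0,0,0]]'
python3 -m crank '[[0.2,0,0,0,0],[0.15,0,0,0,0],[0.1,0,0,0,0],[0.05,0,0,0,0],[0,0,0,0,0],[-0.1,0,0,0,0],[-0.1,0,0,0,0],[-0.1,0,0,0,0]]'
python3 -c "
from h import *
s=eyes.snapshot('side')
cv2.imwrite('pics/r.png',cv2.resize(s['image'][160:310,300:460],None,fx=3.5,fy=3.5)[:,:,::-1])"
```

```text
time: 10.23
position: [0.5317, -0.2647, 0.0746]
orientation: [[0.0, 0.973, 0.233], [-0.0, 0.233, -0.973], [-1.0, 0.0, 0.0]]
wrist_force: [-1.2, 0.3, 2.7]
opening: 0.0336
time: 10.9
position: [0.5317, -0.2647, 0.0745]
orientation: [[0.0, 0.973, 0.233], [-0.0, 0.233, -0.973], [-1.0, 0.0, 0.0]]
wrist_force: [0.3, -0.1, 0.0]
opening: 0.0484
```

View pics/r.png

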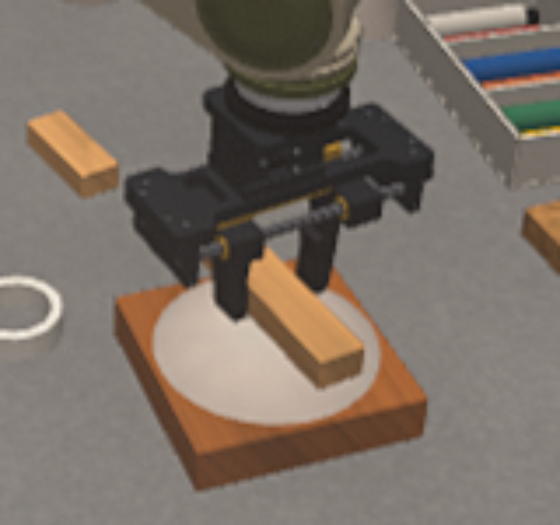

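The fingers are clear of the bar on both sides. The bar lies level on the dome, with its near end at (340,365). Opening further and withdrawing straight up.

```bash
python3 -m crank '[[-0.3,0,0,0,0],[-0.5,0,0,0,0],[-0.6,0,0,0,0],[-0.6,-0.3,0,0,0],[-0.6,-0.8,0,0,0],[-0.6,-1.2,0,0,0],[-0.6,-1.5,0,0,0],[-0.6,-1.5,0,0,0],[-0.6,-2,0,0,0],[-0.6,-2,0,0,0],[-0.6,-2,0,0,0],[-0.6,-2,0,0,0]]'
python3 -m crank '[[-0.6,-2,0,-3,0],[-0.6,-2,0,-3,0],[-0.6,-2,0,-3,0],[-0.6,-1,0,-3,0],[-0.6,0,0,-3,0],[-0.6,0,0,-3,0],[-0.6,0,0,-3,0],[-0.6,0,0,-3,0],[-0.6,0,0,-2,0],[-0.6,0,0,-1,0],[-0.6,0,0,0,0],[-0.6,0,0,0,0]]'
cat > chk.py <<'E'
from h import *
T,S=eyes.snapshot("top"),eyes.snapshot("side")
def two(seedT,seedS,p0,L,z):
    for nm,s,seed in (("top",T,seedT),("side",S,seedS)):
        hsv=cv2.cvtColor(s["image"],cv2.COLOR_RGB2HSV); print(nm,hsv[seed[1],seed[0]])
ims=[]
for s in (T,S):
    im=s["image"].copy(); b=box([.5318,-.2645,-1.331],.16,.034,.024,.066)
    cv2.polylines(im,[np.int32(cv2.convexHull(proj(s,b).astype(np.float32)))],True,(0,255,0),1)
    c=proj(s,[[.5318,-.2645,.07]])[0].astype(int); y,x=max(c[1]-60,0),c[0]-60
    ims.append(np.vstack([cv2.resize(i[y:y+120,x:x+120],(300,300)) for i in (s["image"],im)]))
cv2.imwrite("pics/e.png",np.hstack(ims)[:,:,::-1])
for sd,px in (("short",((319,207),(320,203))),):
    print(sd,*fit([(T,contour(T,px[0])[1]),(S,contour(S,px[1])[1])],[.4653,.0169,-1.275],.09,.034,.024))
print(bot.sense()["time"],bot.sense()["wrist_force"])
E
python3 chk.py
```

```text
time: 11.95
position: [0.5315, -0.2646, 0.2094]
orientation: [[0.001, 0.973, 0.233], [-0.0, 0.233, -0.973], [-1.0, 0.001, 0.001]]
wrist_force: [0.5, -0.3, 0.5]
opening: 0.0705
time: 12.95
position: [0.469, -0.0025, 0.278]
orientation: [[0.001, 0.972, 0.233], [-0.001, 0.233, -0.972], [-1.0, 0.001, 0.001]]
wrist_force: [-0.1, -0.2, 0.7]
opening: 0.0706
short [ 0.38566162  0.0848342  -0.21200642] 231.04017615970068
13.05 [-0.26511967 -0.34708423  0.08068888]
```

View pics/e.png

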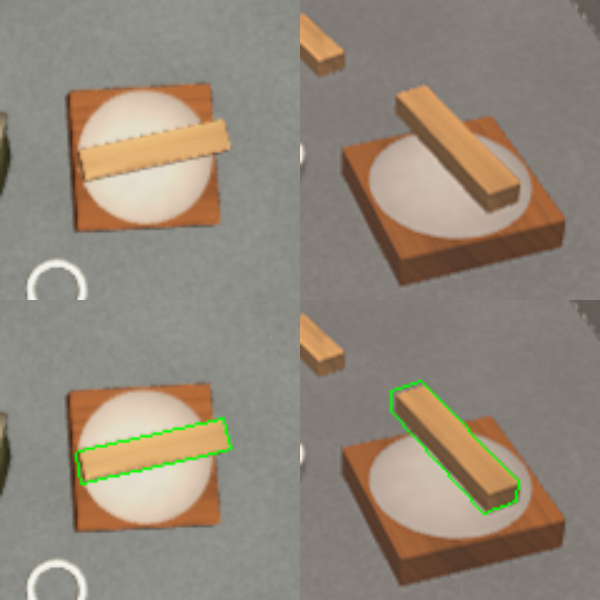

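The bar matches the predicted level pose in both views to within about 1–2 px. The short-bar fit is meaningless because the arm now covers that bar in the top view. I'll refit it from the side view alone, check that nothing is moving, and then hand in.

```bash
python3 -m crank '[[-0.6,0,0,0,0],[-0.6,0,0,0,0],[-0.6,0,0,0,0],[-0.6,0,0,0,0],[-0.6,0,0,0,0],[-0.6,0,0,0,0]]' | head -1
python3 - <<'E'
from h import *
a=eyes.snapshot("side"); p,r=fit([(a,contour(a,(320,203))[1])],[.4653,.0169,-1.275],.09,.034,.024); print("short",p.round(4),r)
i0=cv2.imread("pics/side0.png")[:,:,::-1]
d=lambda x,y:np.abs(x.astype(int)-y).max(2)
print("cyl diff vs start",d(a["image"],i0)[128:165,310:342].mean())
for _ in range(8): b=eyes.snapshot("side")
print("bar diff over 0.4 s",d(a["image"],b["image"])[180:310,320:440].max())
if r<1: print(bot.hand_in())
E
```

```text
time: 13.55
short [ 0.465   0.0164 -1.2826] 0.2479787511282505
cyl diff vs start 4.8733108108108105
bar diff over 0.4 s 6
the job is handed in; nothing more can be done
None
```

The long bar is balanced across the top of the dome, and the job was handed in at about 14 s on the robot's clock; no verdict is reported. I gripped it at its middle, lowered it in 1 mm steps until it pressed the dome lightly (about 6 N), eased off, then opened slowly and withdrew upwards.

**Last checks**
- **Long bar:** both cameras show it lying level and centred on the dome, within about 1–2 pixels (roughly 5 mm at most) of the predicted pose. Nothing visibly moved over 0.4 s (largest pixel change 6 out of 255).
- **Short bar:** one fit using both cameras failed because the arm was covering the bar in the top view. Refitted from the side view alone, it is within 1 mm of its start.
- **Cylinder:** it was only compared against the starting side picture, where that patch is essentially unchanged (mean difference 5 out of 255). I did not measure its position separately, and the arm never went near it.
- **Robot:** it was clear of everything, with the wrist force near zero.

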